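Lay out the measuring row on the sample carrier

TASK

Set up the measuring row for the analyser on the grey carrier plate, each piece centred on its ring mark: the blue-based sample cup at the plate's red end, the brass disc at the other end, and the all-white sample cup between them. Cover the white cup by laying the copper disc flat and centred on top of it. Leave the USB stick and the eraser where they lie.

Things in the scene. Friction and masses are not known exactly. Their poses are not given: they have to be found in the camera images.
- carrier: Fixed grey plate lying on the worktop, 240 x 64 x 8 mm; origin under its centre, x along its length, z up. Three flat black ring marks (42 mm across, no relief) on its top face, 8 mm above the origin, at x = -80, 0 and +80 mm, y = 0. A red stripe across the plate marks its -x end (at x = -112 mm). It may lie turned any way.
- cup_white: Sample cup, all white, open at the top and half filled with a dark grain: a round ring 32 mm in diameter (34 mm at its collar), 24 mm high, about 16 g, standing upright. Origin at the centre of its underside, z up.
- cup_blue: The same kind of sample cup (32 to 34 mm in diameter, 24 mm high, open top, half filled, about 16 g, upright) but with a blue collar round its base. Origin at the centre of its underside, z up.
- disc_copper: Solid flat disc of reddish copper, 32 mm in diameter, 11 mm thick, about 35 g, lying flat. Origin at the centre of its underside, z up.
- disc_brass: Solid flat disc of yellowish brass, 32 mm in diameter, 11 mm thick, about 35 g, lying flat. Origin at the centre of its underside, z up.
- usb_stick: Bystander: blue USB stick, 17 x 51 x 9 mm, long along its y, origin on its underside near the middle. Leave it alone.
- eraser: Bystander: grey-white eraser, 21 x 34 x 13 mm, long along its y, origin at the centre of its underside. Leave it alone.
There are look-alikes about, which are no part of the job. What is shaped like the disc_copper but black, green or purple is not meant.

How it is judged:
By the outcome, as a careful person would: the job done as asked, in the order asked, and still so for the second after the job is handed in, with the robot touching nothing.
It also fails if it takes over 93 s, if anything falls off the work surface, if the arm or the gripper's body presses on something with over 40 N, if the wrist force passes 120 N, or if a joint passes its speed limit or range.

ROBOT

A 6-joint arm with a two-finger parallel gripper is mounted at the origin on a cart in front of the work surface, level with it; the furniture and walls round the work are solid. World frame = base frame: x ahead of the robot, y to its left, z up, the work surface at z = 0. Lengths are in m, angles in degrees, forces in N, time in s.
With the tool pointing down it reaches from about 0.25 to 0.725 m from the base axis. Payload 9.7 kg.
Tool frame: the origin (TCP) lies between the finger pads; the fingertips stand 11 mm ahead of it and the grasp point (between the pads) lies 8 mm behind it; z points along the fingers, x is the direction in which the jaws open and shut, and the axes are right-handed (so a half turn about z gives the same grasp; the last joint's range is limited). The gripper opens to 85 mm and grips with 20 to 120 N. Pads are 22 mm wide; open, the fingers measure 114 mm over their backs; the gripper's body (76 mm by 85 mm) begins 54 mm behind the grasp point. The pads swing forward as they close: fully open they stand 13 mm farther back than shut.
Start: joints at [-72.536, 4.979, 10.078, 95.1, 0, 90], TCP at [0.165, -0.525, 0.242] pointing down, gripper open.
Joint ranges: [-179.16, 179.16], [-48.56, 103.87], [-65.8, 70.77], [-126.05, 130.52], [-82.76, 87.17], [-180, 180]. Speed limits (degrees/s): [127.2, 127.2, 147.25, 180, 180, 180].

INTERFACE

Orientations are given as [roll, pitch, yaw] about the fixed x, y, z axes, in that order (R = Rz(yaw) Ry(pitch) Rx(roll)).
In Python, from workcell import get_obs, camera, job_done gives the robot as it stands.
- The arm moves only by the tool arm_command, never from a script. Its argument "increments" is a list of rows, each a list of 2 entries, a list of its own where there are three numbers: the shift along the tool's x, y, z in units of 25 mm (1.0 is 25 mm), then the turn about the tool's z in units of 6 degrees (1.0 is 6 degrees). In form: [[[dx, dy, dz], roll], ...]. A call has 1 to 5 rows; each row is the pose to reach, as a shift and turn from the pose measured when the call began, along the tool's axes at that moment; what a row does not reach only later rows make up. A row lasts 1/10 s, in which the tool goes at most 50 mm and 8.59 degrees, less where a joint would pass 70% of its speed; a pose out of reach is approached as far as the arm can. A call with a gripper value outside its range is refused whole. "claw" is the closure, from -1 (fully open) to 1 (shut), so that 0 is half open, set as the call begins (left out, the last holds). The fingers move at their own pace and stop on an object; "force" is the grip in N (left out, the last holds). Time passes only in rows, so rows that repeat a pose let the fingers close. It gives the time, the measured TCP pose, the force and the opening at its end, in the units of the state.
- get_obs(): the state, without advancing time (a new reading comes with each control period).
- camera(name): name is "side" or "top" or "wrist"; returns a dict with "frame" (480x640x3 uint8, red, green, blue), "range_z" (480x640 float32, m along the optical axis (not along the pixel's ray), 0 where there is no reading), "K" (3x3 intrinsics, pixels), "R" (3x3) and "t" (3): a world point X has camera coordinates R X + t; the wrist camera has in their place "hand_eye" (4x4, takes a point from camera to tool coordinates, whose origin is the TCP and whose axes are the tool frame's). Camera axes: x right, y down, z forward; pixel columns grow to the right and rows downward; lengths in m; the calibration is good to about 2 mm. A picture is of the moment at which its call begins: read the wrist's pose just before it.
- job_done(): hands the job in, once; it reports no verdict.
The state is a dict: "time": time; "q": joint angles; "qd": joint speeds; "joint_efforts": joint torques, N m; "ee_pos": TCP position; "tcp_rot": TCP orientation; "wrist_force": force on the tool from outside, world axes, zero at the start; "torque": the same for the moment, N m; "opening": finger opening in m.
Only numpy, scipy, OpenCV 4.12 (cv2) and the standard library are available. Lean on these libraries where they do the work, as an engineer would, in place of code of your own. Each camera call takes 0.05 s, during which the arm holds its last target.

## Working session

There is one attempt and no reset: what is moved stays moved. The work goes in short steps, Python scripts to look and compute and a tool call to move; the robot and the scene stay as the last step left them, time stands still between calls to the robot, and variables do not carry over. Pictures are saved under pics/ and viewed, and the job is handed in when it is done.

Besides the shell and the picture viewer there is one more tool, called after "Request:" as a command line: name --argument value ..., lists and objects as JSON in quotes. arm_command: Moves the arm, as the interface text tells. Its arguments: {"type":"object","properties":{"increments":{"type":"array"},"claw":{"type":"number"},"force":{"type":"number"}},"required":["increments"]}

```bash
mkdir -p pics; ls; python3 - <<'E'
from workcell import get_obs,camera
import cv2,numpy as np,pickle
o=get_obs();print(o)
for n in("top","side","wrist"):
    c=camera(n);pickle.dump(c,open(f"{n}0.pkl","wb"))
    cv2.imwrite(f"pics/{n}0.png",c["frame"][:,:,::-1]);print(n,c["K"].tolist(),{k:np.round(c[k],3).tolist() for k in c if k in("R","t","hand_eye")})
E
```

```text
pics
{'time': 0.0, 'q': array([-7.25369547e+01,  5.01247243e+00,  1.00359348e+01,  9.50996076e+01,
        1.22025874e-03,  9.00011034e+01]), 'qd': array([ 0.03967024,  0.01854533, -0.04576996, -0.11261389, -0.12898664,
        0.01849557]), 'joint_efforts': array([ 4.59454077e-04, -5.20388496e+01,  4.64799213e+01,  1.63811079e-02,
       -1.35124492e-05, -8.96451553e-07]), 'ee_pos': array([ 0.16499404, -0.52445407,  0.24158315]), 'tcp_rot': array([-1.79998781e+02,  7.61452644e-02, -7.25380581e+01]), 'wrist_force': array([ 0.21947155,  0.48453501, -0.5898144 ]), 'torque': array([-0.06011334,  0.01267601,  0.00414342]), 'opening': 0.08532257801368787}
top [[502.3057042600137, 0.0, 331.7795539501698], [0.0, 502.3057042600137, 243.9512886461727], [0.0, 0.0, 1.0]] {'R': [[-0.004, -1.0, 0.006], [-0.969, 0.003, -0.246], [0.246, -0.007, -0.969]], 't': [0.014, 0.582, 0.941]}
side [[445.7743428571507, 0.0, 331.4074083814997], [0.0, 445.7743428571507, 235.6743797028905], [0.0, 0.0, 1.0]] {'R': [[0.969, -0.246, -0.01], [-0.128, -0.467, -0.875], [0.21, 0.849, -0.484]], 't': [-0.54, 0.112, 0.79]}
wrist [[400.72033687352916, 0.0, 321.8381186664973], [0.0, 400.72033687352916, 240.76820139989258], [0.0, 0.0, 1.0]] {'hand_eye': [[1.0, -0.001, -0.0, -0.0], [0.001, 0.96, 0.279, -0.071], [0.0, -0.279, 0.96, -0.131], [0.0, 0.0, 0.0, 1.0]]}
```

View pics/top0.png

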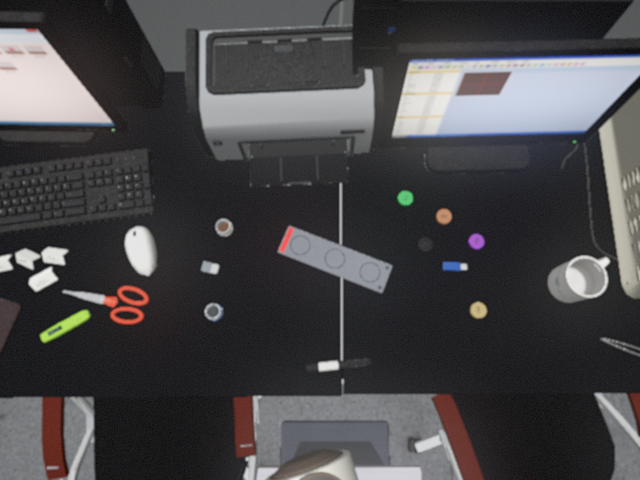

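View pics/side0.png

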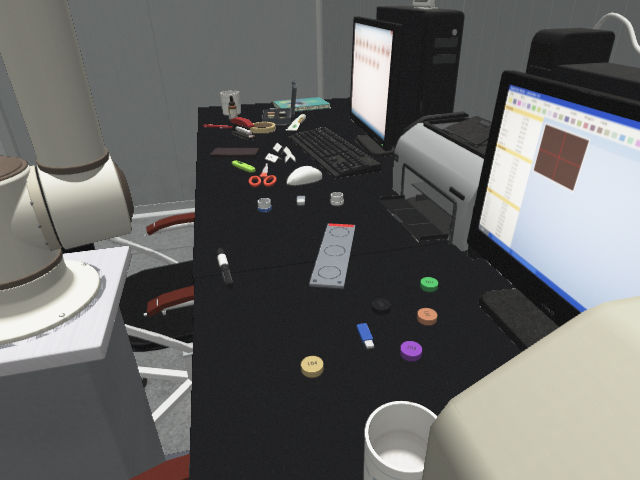

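View pics/wrist0.png

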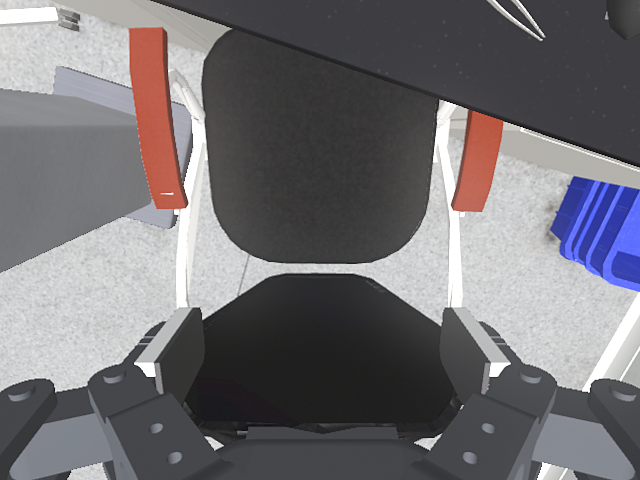

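Top view: carrier at (335,258) with its red end at (287,240). Cups are at (224,228), which looks white, and (213,312), which looks bluish. Disc candidates are green (405,198), copper (444,216), black (425,244), purple (477,241) and brass (479,310). The USB stick is at (455,267) and the eraser at (209,267). Next I'll crop in to confirm and then measure.

```bash
cat > h.py <<'E'
import numpy as np,cv2,pickle
from scipy.spatial.transform import Rotation as Ro
def ray(c,uv,z,obs=None):
    d=np.linalg.inv(c["K"])@np.array([uv[0],uv[1],1.])
    if "R" in c: R=c["R"].T;o=-R@c["t"]
    else:
        T=np.eye(4);T[:3,:3]=Ro.from_euler("xyz",obs["tcp_rot"],degrees=True).as_matrix();T[:3,3]=obs["ee_pos"]
        T=T@c["hand_eye"];R=T[:3,:3];o=T[:3,3]
    d=R@d
    return o+d*(z-o[2])/d[2]
E
python3 - <<'E'
from h import *
t=pickle.load(open("top0.pkl","rb"));s=pickle.load(open("side0.pkl","rb"))
def crop(c,u,v,r=28,k=7): 
    return cv2.resize(c["frame"][v-r:v+r,u-r:u+r,::-1],(200,200),interpolation=cv2.INTER_CUBIC)
a=np.hstack([crop(t,224,228),crop(t,213,312),crop(t,444,216),crop(t,479,310)])
b=np.hstack([crop(s,337,199),crop(s,264,205),crop(s,427,316),crop(s,312,366)])
cv2.imwrite("pics/crop0.png",np.vstack([a,b]))
def blob(c,u,v,r,f):
    hsv=cv2.cvtColor(c["frame"],cv2.COLOR_RGB2HSV);m=np.zeros(hsv.shape[:2],np.uint8)
    sl=np.s_[v-r:v+r,u-r:u+r];m[sl]=f(hsv[sl].astype(int))*255
    n,l,st,ce=cv2.connectedComponentsWithStats(m);i=1+np.argmax(st[1:,4]);
    mm=(l==i).astype(np.uint8);cs=max(cv2.findContours(mm,0,2)[0],key=cv2.contourArea)
    return cv2.minEnclosingCircle(cs),ce[i],st[i],cv2.minAreaRect(cs)
bright=lambda h:(h[...,2]>75)
for n,u,v,z,us in(("white",224,228,.02,(337,199)),("blue",213,312,.02,(264,205)),("cop",444,216,.008,(427,316)),("brass",479,310,.008,(312,366)),("usb",455,267,.005,(366,336)),("eras",209,267,.008,(301,200))):
    e,ce,st,_=blob(t,u,v,17,bright)
    e2,ce2,st2,_=blob(s,*us,17,bright)
    print(n,np.round(ce,1),st,"top",ray(t,ce,z).round(4),"side",ray(s,ce2,z).round(4),st2)
e,ce,st,r=blob(t,335,258,65,lambda h:(h[...,2]>70))
p=[ray(t,q,.008)for q in cv2.boxPoints(r)];print(np.round(p,4),np.mean(p,0))
e,ce,st,r=blob(t,287,240,20,lambda h:(h[...,1]>120)&(h[...,2]>90)&((h[...,0]<12)|(h[...,0]>168)))
print("red",ce,ray(t,ce,.008))
print([np.linalg.norm(p[i]-p[i-1]) for i in range(4)])
E
```

```text
white [223.7 227. ] [215 218  19  19 288] top [0.6333 0.2433 0.02  ] side [0.6285 0.2292 0.02  ] [330 192  14  14 165]
blue [213.4 311.5] [204 303  20  19 298] top [0.4526 0.2556 0.02  ] side [0.4503 0.2424 0.02  ] [257 198  15  14 175]
cop [443.6 215.9] [435 208  18  17 230] top [ 0.6607 -0.2328  0.008 ] side [ 0.6577 -0.2338  0.008 ] [417 308  21  17 294]
brass [478.1 309.8] [469 301  19  18 261] top [ 0.4557 -0.2927  0.008 ] side [ 0.4538 -0.294   0.008 ] [300 356  24  22 414]
usb [454.  265.9] [442 261  26  11 249] top [ 0.5499 -0.2492  0.005 ] side [ 0.5484 -0.2481  0.005 ] [357 323  17  26 276]
eras [209.6 267.3] [200 260  20  15 215] top [0.5477 0.2716 0.008 ] side [0.5443 0.2705 0.008 ] [296 196   9   9  74]
[[ 0.6068  0.1491  0.008 ]
 [ 0.7279 -0.0015  0.008 ]
 [ 0.5299 -0.1422  0.008 ]
 [ 0.4191  0.0058  0.008 ]] [0.57093225 0.00279254 0.008     ]
red [286.02020202 239.22222222] [0.60900233 0.11041348 0.008     ]
[np.float64(0.23617437878441208), np.float64(0.1932709119446097), np.float64(0.2429569578930142), np.float64(0.18491463567511898)]
```

View pics/crop0.png

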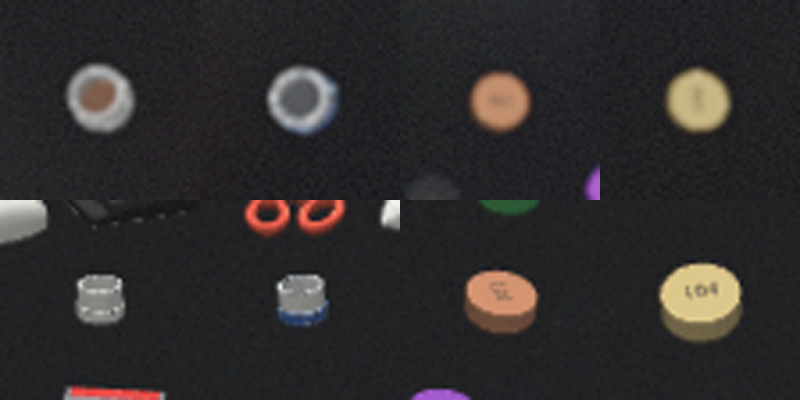

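The crops confirm it: white cup (top left), blue-collared cup, copper disc, brass disc. I'll swing toward the carrier, turn the tool to yaw 0 and look with the wrist camera.

Request:
arm_command --increments '[[[-16,-19,0],-12.1],[[-16,-19,0],-12.1],[[-16,-19,0],-12.1],[[-16,-19,0],-12.1],[[-16,-19,0],-12.1]]'

```text
time: 0.65
ee_pos: [0.2996, -0.3119, 0.2421]
tcp_rot: [-180.0, 0.0, -29.2]
wrist_force: [0.6, -0.1, -0.2]
opening: 0.0855
```

```bash
cat > go.py <<'E'
import sys
from h import *
from workcell import get_obs
def go(x,y,z,yaw=None):
    o=get_obs();R=Ro.from_euler("xyz",o["tcp_rot"],degrees=True).as_matrix()
    d=R.T@(np.array([x,y,z])-o["ee_pos"])/0.025
    t=0 if yaw is None else -((yaw-o["tcp_rot"][2]+180)%360-180)/6
    print("t",round(o["time"],2),"pos",o["ee_pos"].round(4),"rot",o["tcp_rot"].round(2),"F",o["wrist_force"].round(1),"op",round(o["opening"],4),"| shift",d.round(2),"turn",round(t,2))
if __name__=="__main__": go(*map(float,sys.argv[1:]))
E
python3 go.py .5 0 .25 0
python3 - <<'E'
from h import *
t=pickle.load(open("top0.pkl","rb"))
hsv=cv2.cvtColor(t["frame"],cv2.COLOR_RGB2HSV)
m=(hsv[...,2]>70).astype(np.uint8);m[:215]=0;m[305:]=0;m[:,:265]=0;m[:,400:]=0
m=cv2.morphologyEx(m,cv2.MORPH_CLOSE,np.ones((5,5)));m=cv2.morphologyEx(m,cv2.MORPH_OPEN,np.ones((9,9)))
c=max(cv2.findContours(m,0,2)[0],key=cv2.contourArea);r=cv2.minAreaRect(c)
P=np.array([ray(t,q[0],.008)[:2] for q in c],np.float32);r=cv2.minAreaRect(P);print(r)
E
```

```text
t 0.65 pos [ 0.2996 -0.3119  0.2421] rot [-1.7997e+02  1.0000e-02 -2.9250e+01] F [ 0.6 -0.1 -0.2] op 0.0855 | shift [  0.9  -14.8   -0.31] turn -4.87
((0.567121684551239, 0.006006300449371338), (0.2445833384990692, 0.07781308144330978), 66.06866455078125)
```

Request:
arm_command --increments '[[[0.9,-14.8,-0.3],-4.9],[[0.9,-14.8,-0.3],-4.9],[[0.9,-14.8,-0.3],-4.9],[[0.9,-14.8,-0.3],-4.9],[[0.9,-14.8,-0.3],-4.9]]'

```text
time: 1.15
ee_pos: [0.4345, -0.1011, 0.2474]
tcp_rot: [-180.0, -0.0, 0.3]
wrist_force: [0.8, -1.5, -0.0]
opening: 0.0853
```

Request:
arm_command --increments '[[[2.4,-3.9,-0.3],0],[[2.4,-3.9,-0.3],0],[[2.4,-3.9,-0.3],0]]' --claw 0.0

```text
time: 1.45
ee_pos: [0.4954, 0.0002, 0.2544]
tcp_rot: [-179.9, -0.0, 0.5]
wrist_force: [-0.4, -1.0, -0.6]
opening: 0.0442
```

```bash
python3 go.py .4526 .2556 .15 0
cat > snap.py <<'E'
import sys
from h import *
from workcell import get_obs,camera
o=get_obs();c=camera(sys.argv[2] if len(sys.argv)>2 else "wrist");n=sys.argv[1]
pickle.dump((c,o),open(n+".pkl","wb"));cv2.imwrite(f"pics/{n}.png",c["frame"][:,:,::-1]);print(o["ee_pos"],o["tcp_rot"],o["opening"])
E
python3 snap.py w1
```

```text
t 1.45 pos [4.954e-01 2.000e-04 2.544e-01] rot [-1.7994e+02 -1.0000e-02  5.0000e-01] F [-0.4 -1.  -0.6] op 0.0442 | shift [ -1.62 -10.23   4.19] turn 0.08
[4.95381050e-01 1.97581952e-04 2.54445876e-01] [-1.79938777e+02 -5.58573341e-03  4.96747468e-01] 0.04422941348452155
```

View pics/w1.png

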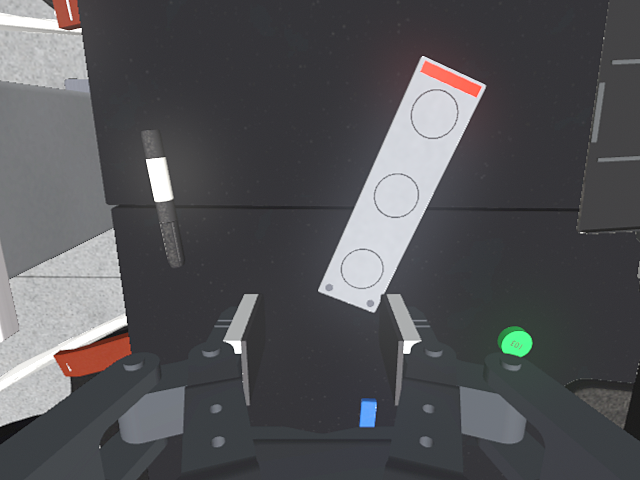

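The wrist view shows the carrier clearly: red end at (450,75), rings near (435,114), (396,195) and (362,268).

```bash
python3 - <<'E'
from h import *
c,o=pickle.load(open("w1.pkl","rb"))
g=cv2.cvtColor(c["frame"],cv2.COLOR_RGB2GRAY)
th=cv2.adaptiveThreshold(g,255,cv2.ADAPTIVE_THRESH_MEAN_C,cv2.THRESH_BINARY_INV,15,12)
P=[]
for u,v in((435,114),(396,195),(362,268)):
    yy,xx=np.nonzero(th);d=np.hypot(xx-u,yy-v);k=(d>15)&(d<28)
    e=cv2.fitEllipse(np.stack([xx[k],yy[k]],1).astype(np.float32));
    e=cv2.fitEllipse(np.stack([xx[k],yy[k]],1).astype(np.float32));p=ray(c,e[0],.008,o);P.append(p);print(e,k.sum(),p.round(4))
P=np.array(P);print(np.linalg.norm(np.diff(P,axis=0),axis=1),P.mean(0),np.degrees(np.arctan2(*(P[2]-P[0])[[1,0]])))
E
```

```text
((434.05218505859375, 113.61801147460938), (45.58580780029297, 49.604042053222656), 31.005077362060547) 289 [0.5952 0.0817 0.008 ]
((395.8736572265625, 195.14816284179688), (42.7288932800293, 44.89646530151367), 51.236454010009766) 269 [0.5653 0.0076 0.008 ]
((361.6321105957031, 268.2970886230469), (39.11176681518555, 42.0156135559082), 79.70707702636719) 240 [ 0.5354 -0.0664  0.008 ]
[0.07990014 0.07985749] [0.56533291 0.00761604 0.008     ] -111.98712391560703
```

Request:
arm_command --increments '[[[-1.6,-8.0,2.0],0],[[-1.6,-8.0,2.0],0],[[-1.6,-8.0,2.0],0],[[-1.6,-8.0,2.0],0],[[-1.6,-8.0,2.0],0]]'

```text
time: 2.0
ee_pos: [0.4523, 0.2024, 0.203]
tcp_rot: [-179.9, 0.1, 0.7]
wrist_force: [0.2, -0.2, 0.5]
opening: 0.0428
```

```bash
python3 snap.py w2
```

```text
[0.45227049 0.20236177 0.20299584] [-1.79944887e+02  1.24714450e-01  6.70122872e-01] 0.042845903501024414
```

View pics/w2.png

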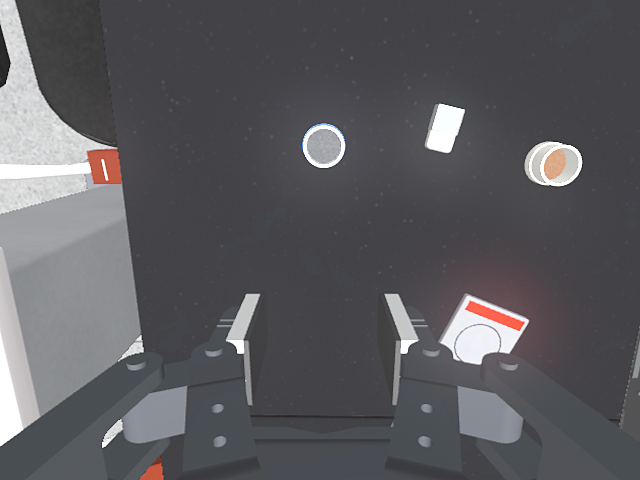

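Blue cup at (324,145), eraser (445,128), white cup (553,163).

```bash
python3 - <<'E'
from h import *
c,o=pickle.load(open("w2.pkl","rb"))
g=cv2.cvtColor(c["frame"],cv2.COLOR_RGB2GRAY)
for u,v in((324,145),(560,163)):
    m=np.zeros_like(g);m[v-35:v+35,u-45:u+35]=(g[v-35:v+35,u-45:u+35]>150)*255
    cs=max(cv2.findContours(m,0,1)[0],key=cv2.contourArea)
    print(cv2.minEnclosingCircle(cs),cv2.fitEllipse(cs),cv2.boundingRect(cs),ray(c,cv2.fitEllipse(cs)[0],.024,o),ray(c,cv2.fitEllipse(cs)[0],.012,o))
z=cv2.resize(c["frame"][110:210,280:600,::-1],None,fx=2.5,fy=2.5,interpolation=2);cv2.imwrite("pics/z2.png",z)
x=ray(c,(324,145),.024,o);print(np.median(c["range_z"][140:150,319:329]))
E
python3 go.py .4526 .2556 .12 0
```

```text
((323.0, 145.23863220214844), 22.32848358154297) ((323.44256591796875, 145.2602081298828), (41.764007568359375, 43.97896194458008), 177.11097717285156) (303, 123, 42, 45) [0.45210427 0.258584   0.024     ] [0.45213393 0.25800626 0.012     ]
((553.0, 163.0), 28.861839294433594) ((552.9691162109375, 163.4950714111328), (43.9525032043457, 57.56048583984375), 88.4844970703125) (525, 142, 57, 44) [0.62725822 0.24699879 0.024     ] [0.63406376 0.24597288 0.012     ]
0.31442463
t 2.05 pos [0.4525 0.2023 0.2031] rot [-1.7995e+02  1.3000e-01  6.9000e-01] F [-1.   1.3 -0.5] op 0.0426 | shift [ 0.04 -2.13  3.32] turn 0.11
```

View pics/z2.png

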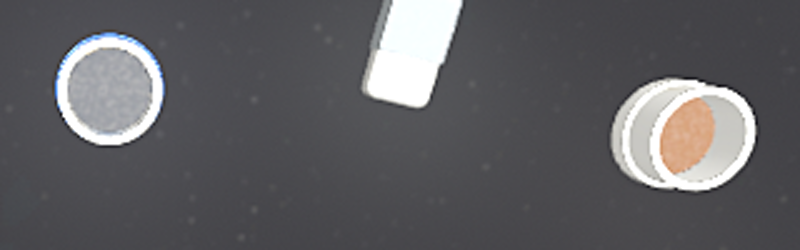

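Request:
arm_command --increments '[[[0,-2.2,4.0],0.1],[[0,-2.2,4.0],0.1],[[0,-2.2,4.0],0.1],[[0,-2.2,4.0],0.1]]' --claw -0.1

```text
time: 2.45
ee_pos: [0.4508, 0.2563, 0.1014]
tcp_rot: [179.9, 0.3, 0.1]
wrist_force: [-0.4, -0.9, 0.3]
opening: 0.0471
```

```bash
python3 go.py .4521 .2583 .020 0
```

```text
t 2.45 pos [0.4508 0.2563 0.1014] rot [1.7993e+02 3.1000e-01 1.0000e-01] F [-0.4 -0.9  0.3] op 0.0471 | shift [ 0.07 -0.08  3.25] turn 0.02
```

Request:
arm_command --increments '[[[0.05,-0.08,1.6],0],[[0.07,-0.08,2.6],0],[[0.07,-0.08,3.25],0],[[0.07,-0.08,3.25],0],[[0.07,-0.08,3.25],0]]'

```text
time: 2.95
ee_pos: [0.4534, 0.2577, 0.0224]
tcp_rot: [180.0, 0.2, 0.0]
wrist_force: [-0.0, -0.9, -0.2]
opening: 0.0475
```

```bash
python3 go.py .4521 .2583 .020 0;python3 snap.py w3
```

```text
t 2.95 pos [0.4534 0.2577 0.0224] rot [1.7997e+02 2.0000e-01 4.0000e-02] F [-0.  -0.9 -0.2] op 0.0475 | shift [-0.05 -0.03  0.1 ] turn 0.01
[0.453351   0.25767521 0.02239812] [1.79973711e+02 1.98866588e-01 4.28001058e-02] 0.04746980477736644
```

View pics/w3.png

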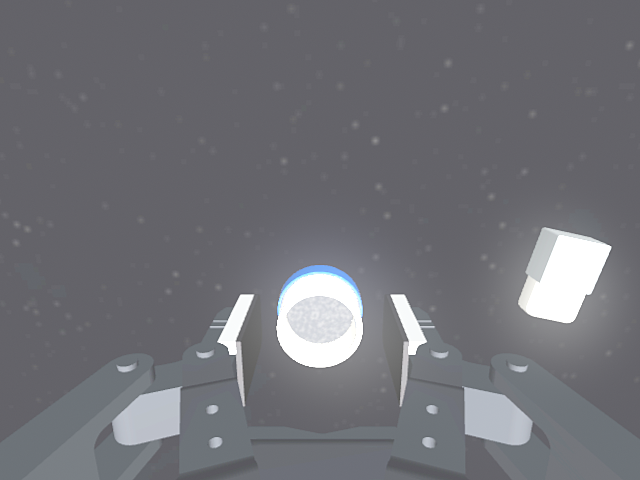

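Cup (320,320) sits centred between the pads. Close.

Request:
arm_command --increments '[[[-0.05,0,0.1],0],[[-0.05,0,0.1],0],[[-0.05,0,0.1],0],[[-0.05,0,0.1],0],[[-0.05,0,0.1],0]]' --claw 1 --force 25

```text
time: 3.5
ee_pos: [0.4531, 0.2583, 0.0223]
tcp_rot: [-179.9, 0.0, 0.1]
wrist_force: [-1.6, -2.7, 8.2]
opening: 0.0294
```

```bash
python3 go.py .5952 .0817 .1 0;python3 snap.py w4
```

```text
t 3.5 pos [0.4531 0.2583 0.0223] rot [-1.7994e+02  2.0000e-02  5.0000e-02] F [-1.6 -2.7  8.2] op 0.0294 | shift [ 5.68  7.07 -3.12] turn 0.01
[0.45310064 0.25826561 0.02229139] [-1.79943465e+02  2.18585345e-02  5.49598348e-02] 0.02936916845453176
```

View pics/w4.png

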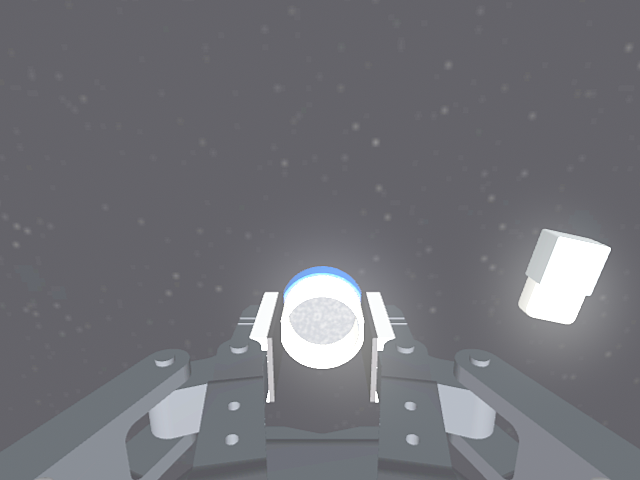

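Request:
arm_command --increments '[[[0,0,-1.6],0],[[0,0,-2.8],0],[[2.0,2.5,-2.8],0],[[3.5,4.3,-2.8],0],[[4.8,6.0,-2.8],0]]'

```text
time: 4.05
ee_pos: [0.5486, 0.1403, 0.0939]
tcp_rot: [-179.9, -0.1, 0.1]
wrist_force: [0.6, 0.4, -0.9]
opening: 0.0295
```

```bash
python3 go.py .5952 .0817 .05 0;python3 snap.py w5
```

```text
t 4.05 pos [0.5486 0.1403 0.0939] rot [-1.7991e+02 -1.3000e-01  1.4000e-01] F [ 0.6  0.4 -0.9] op 0.0295 | shift [1.85 2.35 1.75] turn 0.02
[0.5485882  0.14032604 0.09385843] [-1.79906482e+02 -1.30332410e-01  1.36752646e-01] 0.029478370220504604
```

View pics/w5.png

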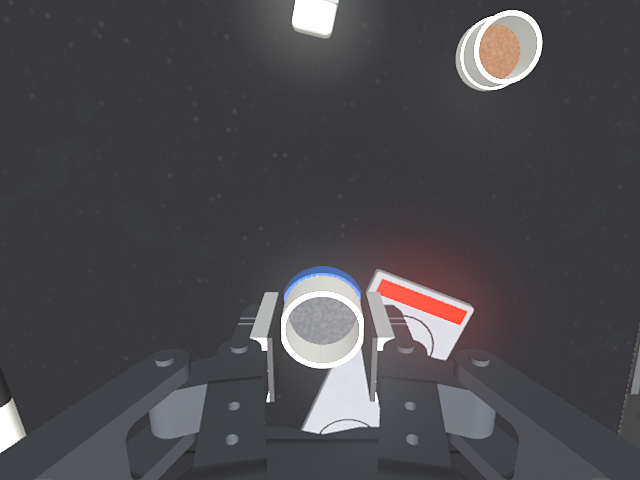

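```bash
python3 - <<'E'
from h import *
c,o=pickle.load(open("w5.pkl","rb"))
# rim: inner bright ring extents
g=cv2.cvtColor(c["frame"],cv2.COLOR_RGB2GRAY)
m=(g>215).astype(np.uint8);m[:285]=0;m[372:]=0;m[:,:278]=0;m[:,366:]=0
cs=max(cv2.findContours(m,0,1)[0],key=cv2.contourArea);e=cv2.fitEllipse(cs);print(e,cv2.boundingRect(cs))
p=ray(c,e[0],o["ee_pos"][2]+.0017,o);print(p-o["ee_pos"])
E
```

```text
((324.7590026855469, 330.4257507324219), (80.61167907714844, 91.8575210571289), 133.21083068847656) (281, 285, 83, 87)
[6.39127294e-04 3.67872924e-05 1.70000000e-03]
```

Request:
arm_command --increments '[[[1.2,1.6,0.2],0],[[1.85,2.35,0.8],0],[[1.85,2.35,1.5],0],[[1.85,2.35,1.7],0],[[1.85,2.35,1.7],0]]'

```text
time: 4.6
ee_pos: [0.5979, 0.0762, 0.0509]
tcp_rot: [180.0, -0.2, -0.1]
wrist_force: [-0.0, -0.1, -1.0]
opening: 0.0295
```

```bash
python3 go.py .5952 .0817 .031 0
```

```text
t 4.6 pos [0.5979 0.0762 0.0509] rot [ 1.7996e+02 -1.7000e-01 -1.1000e-01] F [-0.  -0.1 -1. ] op 0.0295 | shift [-0.11 -0.22  0.8 ] turn -0.02
```

Request:
arm_command --increments '[[[-0.11,-0.22,0.2],0],[[-0.11,-0.22,0.3],0],[[-0.11,-0.22,0.4],0],[[-0.11,-0.22,0.4],0],[[-0.11,-0.22,0.4],0]]'

```text
time: 5.1
ee_pos: [0.5952, 0.0818, 0.0411]
tcp_rot: [180.0, -0.2, -0.1]
wrist_force: [-0.5, -0.2, -0.5]
opening: 0.0293
```

```bash
python3 go.py .5952 .0817 .031 0;python3 go.py .5952 .0817 .031 0
```

```text
t 5.1 pos [0.5952 0.0818 0.0411] rot [ 1.7996e+02 -1.8000e-01 -9.0000e-02] F [-0.5 -0.2 -0.5] op 0.0293 | shift [-0.    0.01  0.41] turn -0.02
t 5.1 pos [0.5952 0.0818 0.0411] rot [ 1.7996e+02 -1.8000e-01 -9.0000e-02] F [-0.5 -0.2 -0.5] op 0.0293 | shift [-0.    0.01  0.41] turn -0.02
```

Request:
arm_command --increments '[[[0,0,0.2],0],[[0,0,0.3],0],[[0,0,0.4],0],[[0,0,0.42],0],[[0,0,0.42],0]]'

```text
time: 5.6
ee_pos: [0.5952, 0.0818, 0.0305]
tcp_rot: [180.0, -0.2, -0.1]
wrist_force: [0.9, -0.5, 0.7]
opening: 0.0293
```

```bash
python3 go.py .5952 .0817 .030 0; python3 snap.py w6
```

```text
t 5.6 pos [0.5952 0.0818 0.0305] rot [ 1.7995e+02 -1.7000e-01 -9.0000e-02] F [ 0.9 -0.5  0.7] op 0.0293 | shift [0.   0.   0.02] turn -0.02
[0.59518225 0.08179081 0.03052447] [ 1.79954449e+02 -1.68465238e-01 -9.08638323e-02] 0.029331459446128492
```

View pics/w6.png

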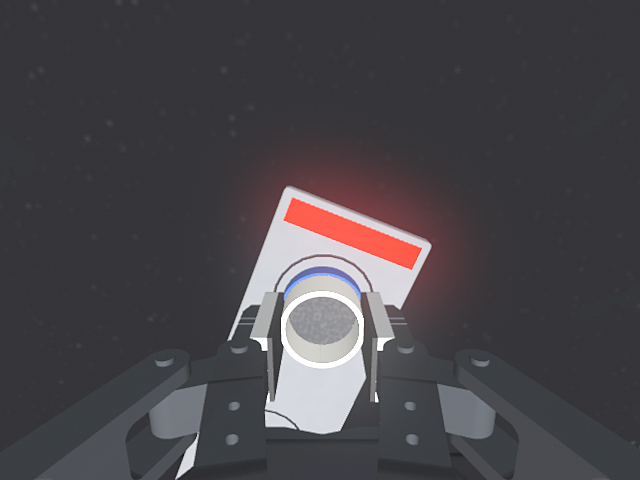

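Request:
arm_command --increments '[[[0,0,0.03],0],[[0,0,0.03],0]]'

```text
time: 5.85
ee_pos: [0.5953, 0.0818, 0.0304]
tcp_rot: [180.0, -0.2, -0.1]
wrist_force: [-1.4, -0.3, 4.6]
opening: 0.0298
```

Request:
arm_command --increments '[[[0,0,0],0],[[0,0,0],0],[[0,0,0],0]]' --claw -0.1

```text
time: 6.15
ee_pos: [0.5953, 0.0818, 0.0303]
tcp_rot: [180.0, -0.2, -0.1]
wrist_force: [-0.1, 0.1, -0.9]
opening: 0.0472
```

Request:
arm_command --increments '[[[0,0,-1.2],0],[[0,0,-3],0],[[0,0,-4],0],[[0,2,-5],0],[[0,2,-5],0]]'

```text
time: 6.65
ee_pos: [0.5959, 0.0293, 0.1587]
tcp_rot: [179.9, -0.5, -0.2]
wrist_force: [0.4, -0.1, -0.6]
opening: 0.0469
```

```bash
python3 snap.py w7; python3 go.py .4557 -.2927 .2 0
```

```text
[0.59590299 0.02933492 0.15868861] [179.91745266  -0.46009504  -0.18580522] 0.04685082770381188
t 6.7 pos [0.5956 0.0298 0.1574] rot [179.94  -0.38  -0.23] F [ 0.  -0.3 -0.2] op 0.047 | shift [-5.53 12.92 -1.73] turn -0.04
```

View pics/w7.png

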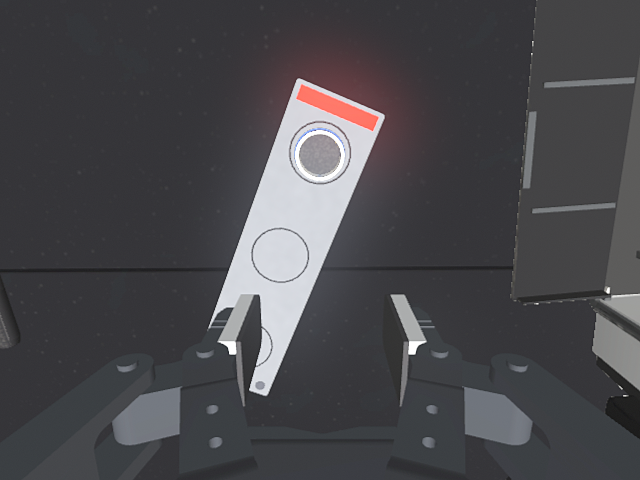

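```bash
cat > chk.py <<'E'
from h import *
def ringfit(c,o,u,v,r0,r1,z,dark=True):
    g=cv2.cvtColor(c["frame"],cv2.COLOR_RGB2GRAY)
    th=cv2.adaptiveThreshold(g,255,cv2.ADAPTIVE_THRESH_MEAN_C,cv2.THRESH_BINARY_INV,11,12)
    yy,xx=np.nonzero(th);d=np.hypot(xx-u,yy-v);k=(d>r0)&(d<r1)
    e=cv2.fitEllipse(np.stack([xx[k],yy[k]],1).astype(np.float32));print(e,k.sum());return ray(c,e[0],z,o)
def bright(c,o,u,v,r,z,t):
    g=cv2.cvtColor(c["frame"],cv2.COLOR_RGB2GRAY);m=np.zeros_like(g);cv2.circle(m,(u,v),r,255,-1);m[g<t]=0
    cs=max(cv2.findContours(m,0,1)[0],key=cv2.contourArea);e=cv2.fitEllipse(cs);print(e);return ray(c,e[0],z,o)
E
python3 - <<'E'
from chk import *
c,o=pickle.load(open("w7.pkl","rb"))
print(ringfit(c,o,320,152,29,35,.008),bright(c,o,320,154,27,.032,240),ringfit(c,o,280,254,24,33,.008))
cv2.imwrite("pics/z7.png",cv2.resize(c["frame"][70:210,240:400,::-1],None,fx=4,fy=4))
E
```

```text
((319.4656677246094, 152.2081298828125), (60.68849563598633, 61.84027099609375), 1.1352531909942627) 392
((319.3746337890625, 155.10379028320312), (48.5175895690918, 49.58930206298828), 1.5412776470184326)
((279.6000671386719, 254.81094360351562), (53.35187911987305, 56.66947937011719), 103.30795288085938) 341
[0.59530411 0.08190643 0.008     ] [0.59518425 0.08173028 0.032     ] [0.5654176  0.00779477 0.008     ]
```

View pics/z7.png

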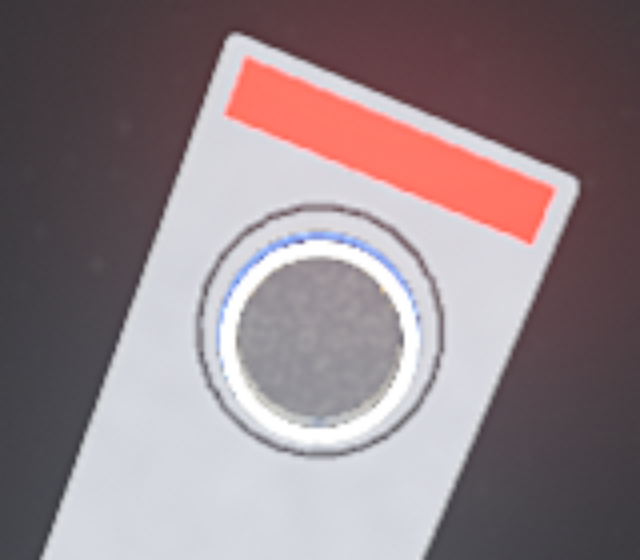

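Request:
arm_command --increments '[[[-5.5,10.5,0.5],0],[[-5.5,10.5,0.5],0],[[-5.5,10.5,0.5],0],[[-5.5,10.5,0.5],0],[[-5.5,10.5,0.5],0]]'

```text
time: 7.2
ee_pos: [0.4781, -0.1904, 0.1449]
tcp_rot: [180.0, -0.3, -0.2]
wrist_force: [1.2, -1.1, -0.6]
opening: 0.0472
```

```bash
python3 go.py .4557 -.2927 .1 0
```

```text
t 7.2 pos [ 0.4781 -0.1904  0.1449] rot [179.98  -0.33  -0.2 ] F [ 1.2 -1.1 -0.6] op 0.0472 | shift [-0.89  4.09  1.79] turn -0.03
```

Blue cup sits within 0.2 mm of its mark. Next the brass disc.

Request:
arm_command --increments '[[[-0.9,5.3,-0.2],0],[[-0.9,5.3,-0.2],0],[[-0.9,5.3,-0.2],0],[[-0.9,5.3,-0.2],0],[[-0.9,5.3,-0.2],0]]'

```text
time: 7.7
ee_pos: [0.4547, -0.3228, 0.1486]
tcp_rot: [-179.9, -0.3, -0.3]
wrist_force: [-0.6, 0.8, -0.4]
opening: 0.0469
```

```bash
python3 snap.py w8
```

```text
[ 0.45474568 -0.32275957  0.1486328 ] [-179.94019037   -0.25172308   -0.2873576 ] 0.04685596225343768
```

View pics/w8.png

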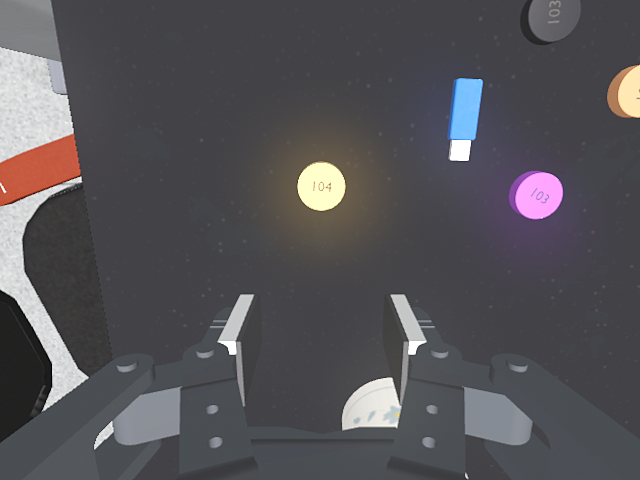

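```bash
python3 - <<'E'
from chk import *
c,o=pickle.load(open("w8.pkl","rb"))
print(bright(c,o,321,186,32,.011,170))
t=pickle.load(open("top0.pkl","rb"))
print("mug left rim",[ray(t,(548,280),z).round(3) for z in(0,.1)])
r=c["range_z"];print(r[186,321],r[186,250])
E
python3 go.py .455 -.2927 .06 0
```

```text
((320.9190673828125, 186.05398559570312), (46.93501663208008, 47.6015625), 10.927931785583496)
[ 0.45452918 -0.29123305  0.011     ]
mug left rim [array([ 0.52 , -0.449,  0.   ]), array([ 0.502, -0.405,  0.1  ])]
0.2694143 0.281545
t 7.75 pos [ 0.455  -0.322   0.1489] rot [-179.95   -0.26   -0.2 ] F [-0.3 -0.3 -0.1] op 0.0468 | shift [-0.02 -1.17  3.56] turn -0.03
```

Request:
arm_command --increments '[[[0,-1.23,1.6],0],[[0,-1.23,3.2],0],[[0,-1.23,4.2],0],[[0,-1.23,4.8],0],[[0,-1.23,4.8],0]]'

```text
time: 8.25
ee_pos: [0.4551, -0.2895, 0.0271]
tcp_rot: [-179.8, -0.1, -0.1]
wrist_force: [-0.3, -0.3, 0.0]
opening: 0.0473
```

```bash
python3 go.py .4545 -.2912 .013 0
```

```text
t 8.25 pos [ 0.4551 -0.2895  0.0271] rot [-1.7985e+02 -1.2000e-01 -1.2000e-01] F [-0.3 -0.3  0. ] op 0.0473 | shift [-0.03  0.07  0.56] turn -0.02
```

Request:
arm_command --increments '[[[-0.03,0.07,0.3],0],[[-0.03,0.07,0.5],0],[[-0.03,0.07,0.56],0],[[-0.03,0.07,0.56],0]]'

```text
time: 8.65
ee_pos: [0.4545, -0.2914, 0.0134]
tcp_rot: [-179.9, -0.1, -0.1]
wrist_force: [0.1, 0.4, -0.7]
opening: 0.0471
```

```bash
python3 go.py .4545 -.2912 .013 0;python3 snap.py w9
```

```text
t 8.65 pos [ 0.4545 -0.2914  0.0134] rot [-1.7986e+02 -1.4000e-01 -1.3000e-01] F [ 0.1  0.4 -0.7] op 0.0471 | shift [-0.   -0.01  0.02] turn -0.02
[ 0.45451362 -0.29143575  0.01339762] [-1.79859008e+02 -1.35149557e-01 -1.34752354e-01] 0.04711155885532414
```

View pics/w9.png

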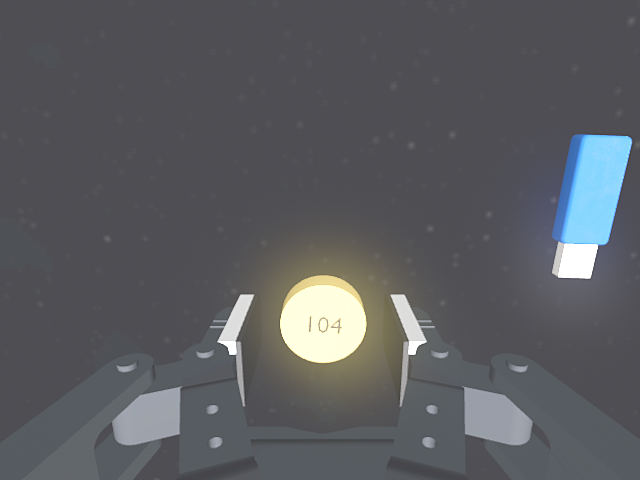

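Disc (323,320) is between the pads. Close.

Request:
arm_command --increments '[[[0,0,0.02],0],[[0,0,0.02],0],[[0,0,0.02],0],[[0,0,0.02],0],[[0,0,0.02],0]]' --claw 1 --force 35

```text
time: 9.2
ee_pos: [0.4548, -0.2917, 0.0137]
tcp_rot: [-179.9, -0.2, -0.1]
wrist_force: [-1.0, 0.2, 5.3]
opening: 0.0296
```

```bash
python3 go.py .5354 -.0664 .08 0
```

```text
t 9.2 pos [ 0.4548 -0.2917  0.0137] rot [-1.799e+02 -1.900e-01 -1.400e-01] F [-1.   0.2  5.3] op 0.0296 | shift [ 3.21 -9.03 -2.62] turn -0.02
```

Request:
arm_command --increments '[[[0,0,-1.3],0],[[0,0,-2.6],0],[[0.7,-2,-2.6],0],[[1.4,-4,-2.6],0],[[2.1,-6,-2.6],0]]'

```text
time: 9.7
ee_pos: [0.5048, -0.1492, 0.0794]
tcp_rot: [-179.9, -0.2, -0.2]
wrist_force: [0.9, 0.0, 0.1]
opening: 0.0299
```

```bash
python3 go.py .5354 -.0669 .06 0;python3 snap.py w10
```

```text
t 9.7 pos [ 0.5048 -0.1492  0.0794] rot [-179.91   -0.23   -0.22] F [0.9 0.  0.1] op 0.0299 | shift [ 1.21 -3.29  0.78] turn -0.04
[ 0.50482749 -0.14916594  0.07937511] [-179.9121625    -0.22973015   -0.22306834] 0.029887657730913286
```

View pics/w10.png

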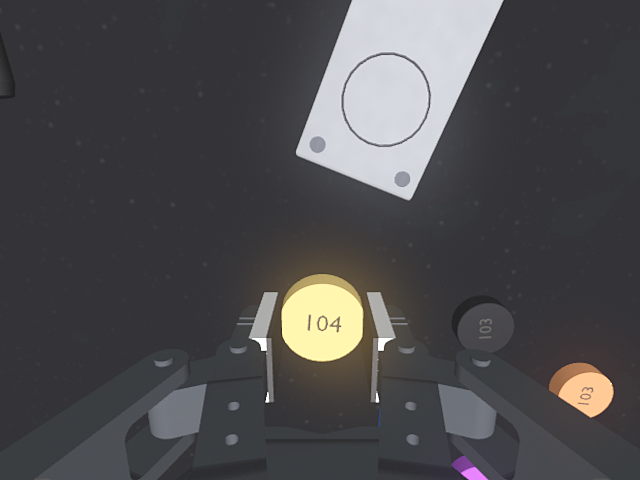

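```bash
python3 - <<'E'
from chk import *
c,o=pickle.load(open("w10.pkl","rb"))
print(ringfit(c,o,386,100,38,52,.008))
e,=[ray(c,(322.3,322),o["ee_pos"][2]-.0137+.011,o)-o["ee_pos"]]
h=cv2.cvtColor(c["frame"],cv2.COLOR_RGB2HSV);m=((h[...,2]>242)&(h[...,0]>15)&(h[...,0]<40)&(h[...,1]>50)).astype(np.uint8)
cs=max(cv2.findContours(m,0,1)[0],key=cv2.contourArea);el=cv2.fitEllipse(cs);print(el,ray(c,el[0],o["ee_pos"][2]-.0137+.011,o)-o["ee_pos"])
E
```

```text
((385.5352783203125, 99.18551635742188), (86.61983489990234, 93.06755828857422), 19.176509857177734) 738
[ 0.53553118 -0.0664312   0.008     ]
((321.73895263671875, 321.87109375), (76.41975402832031, 82.0011978149414), 90.13626861572266) [-0.00043044  0.00114267 -0.0027    ]
```

Request:
arm_command --increments '[[[0.6,-1.6,0],0],[[1.1,-3.1,0.2],0],[[1.21,-3.29,0.6],0],[[1.21,-3.29,1.0],0],[[1.21,-3.29,1.1],0]]'

```text
time: 10.25
ee_pos: [0.5359, -0.0611, 0.0505]
tcp_rot: [-179.8, -0.1, 0.0]
wrist_force: [-1.1, -0.5, -0.8]
opening: 0.0298
```

```bash
python3 go.py .5354 -.0669 .03 0
```

```text
t 10.25 pos [ 0.5359 -0.0611  0.0505] rot [-1.7975e+02 -1.2000e-01  4.0000e-02] F [-1.1 -0.5 -0.8] op 0.0298 | shift [-0.02  0.23  0.82] turn 0.01
```

Request:
arm_command --increments '[[[-0.01,0.24,0.2],0],[[-0.01,0.24,0.5],0],[[-0.01,0.24,0.8],0],[[-0.01,0.24,0.8],0],[[-0.01,0.24,0.8],0]]'

```text
time: 10.75
ee_pos: [0.5356, -0.0673, 0.0303]
tcp_rot: [-179.7, -0.1, 0.0]
wrist_force: [-0.4, 0.4, -0.8]
opening: 0.03
```

```bash
python3 go.py .5356 -.0671 .0218 0
```

```text
t 10.75 pos [ 0.5356 -0.0673  0.0303] rot [-1.7975e+02 -1.0000e-01  2.0000e-02] F [-0.4  0.4 -0.8] op 0.03 | shift [ 0.   -0.    0.34] turn 0.0
```

Request:
arm_command --increments '[[[0,0,0.2],0],[[0,0,0.3],0],[[0,0,0.34],0],[[0,0,0.35],0],[[0,0,0.35],0]]'

```text
time: 11.25
ee_pos: [0.5356, -0.0672, 0.0218]
tcp_rot: [-179.7, -0.1, 0.0]
wrist_force: [-2.6, 0.6, 2.5]
opening: 0.0298
```

```bash
python3 go.py .5356 -.0671 .0218 0;python3 snap.py w11
```

```text
t 11.25 pos [ 0.5356 -0.0672  0.0218] rot [-1.7975e+02 -1.0000e-01  2.0000e-02] F [-2.6  0.6  2.5] op 0.0298 | shift [ 0. -0. -0.] turn 0.0
[ 0.53556392 -0.0671596   0.02178264] [-1.79745687e+02 -1.03068356e-01  2.35477086e-02] 0.02975689585688983
```

View pics/w11.png

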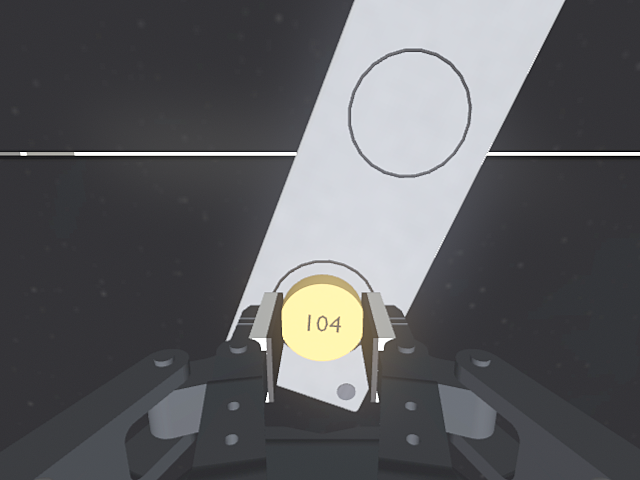

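Contact with the plate. Release and check.

Request:
arm_command --increments '[[[0,0,0],0],[[0,0,0],0],[[0,0,0],0]]' --claw -0.1

```text
time: 11.6
ee_pos: [0.5356, -0.0672, 0.0217]
tcp_rot: [-179.7, -0.1, 0.0]
wrist_force: [-0.6, 0.8, -0.1]
opening: 0.0474
```

Request:
arm_command --increments '[[[0,0,-1.2],0],[[0,0,-3],0],[[0,0,-4.5],0],[[0,1.5,-5],0],[[0,1.5,-5],0]]'

```text
time: 12.1
ee_pos: [0.5366, -0.1078, 0.1492]
tcp_rot: [-179.9, -0.4, -0.1]
wrist_force: [-0.9, 0.2, -0.0]
opening: 0.0467
```

```bash
python3 snap.py w12; python3 go.py .633 .243 .15 0
python3 - <<'E'
from chk import *
c,o=pickle.load(open("w12.pkl","rb"))
cv2.imwrite("pics/z12.png",cv2.resize(c["frame"][0:340,200:440,::-1],None,fx=1.7,fy=1.7))
E
```

```text
[ 0.53659206 -0.10779814  0.14922821] [-1.79850153e+02 -3.59387013e-01 -7.75348562e-02] 0.046703272664819315
t 12.15 pos [ 0.5359 -0.1065  0.1475] rot [-1.7978e+02 -2.2000e-01 -1.0000e-01] F [-0.3  0.1 -1. ] op 0.0469 | shift [  3.86 -13.99  -0.03] turn -0.02
```

View pics/z12.png

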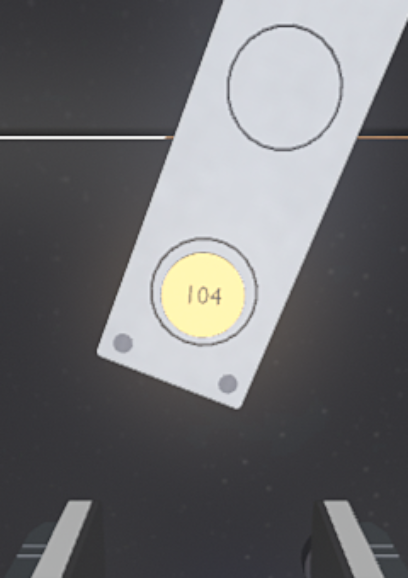

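```bash
python3 - <<'E'
from chk import *
c,o=pickle.load(open("w12.pkl","rb"))
print(ringfit(c,o,320,171,29,34,.008))
h=cv2.cvtColor(c["frame"],cv2.COLOR_RGB2HSV);m=((h[...,2]>150)&(h[...,0]>15)&(h[...,0]<40)&(h[...,1]>60)).astype(np.uint8)
cs=max(cv2.findContours(m,0,1)[0],key=cv2.contourArea);el=cv2.fitEllipse(cs);print(el,ray(c,el[0],.019,o))
E
```

```text
((319.36474609375, 171.130126953125), (61.9619140625, 62.48738479614258), 1.3960654735565186) 404
[ 0.5355122  -0.06651295  0.008     ]
((318.888916015625, 173.1129913330078), (47.874332427978516, 48.58154296875), 172.75497436523438) [ 0.53519763 -0.06658798  0.019     ]
```

Request:
arm_command --increments '[[[3.9,-11.8,-0.5],0],[[3.9,-11.8,-0.5],0],[[3.9,-11.8,-0.5],0],[[3.9,-11.8,-0.5],0],[[3.9,-11.8,-0.5],0]]'

```text
time: 12.65
ee_pos: [0.6145, 0.1342, 0.1575]
tcp_rot: [-179.8, -0.1, -0.1]
wrist_force: [1.2, 0.1, 0.5]
opening: 0.0468
```

```bash
python3 go.py .633 .2 .16 0
```

```text
t 12.65 pos [0.6145 0.1342 0.1575] rot [-1.7979e+02 -1.4000e-01 -9.0000e-02] F [1.2 0.1 0.5] op 0.0468 | shift [ 0.74 -2.64 -0.09] turn -0.01
```

Brass is within 0.3 mm of its mark. Now the white cup.

Request:
arm_command --increments '[[[0.74,-3.0,-0.1],0],[[0.74,-3.0,-0.1],0],[[0.74,-3.0,-0.1],0],[[0.74,-3.0,-0.1],0]]'

```text
time: 13.05
ee_pos: [0.6324, 0.2102, 0.1587]
tcp_rot: [-179.8, -0.0, 0.0]
wrist_force: [-0.2, -0.5, 0.5]
opening: 0.047
```

```bash
python3 snap.py w13
```

```text
[0.63235602 0.21016917 0.15873723] [-1.79831414e+02 -3.67972059e-03  7.21194011e-03] 0.046979529280183265
```

View pics/w13.png

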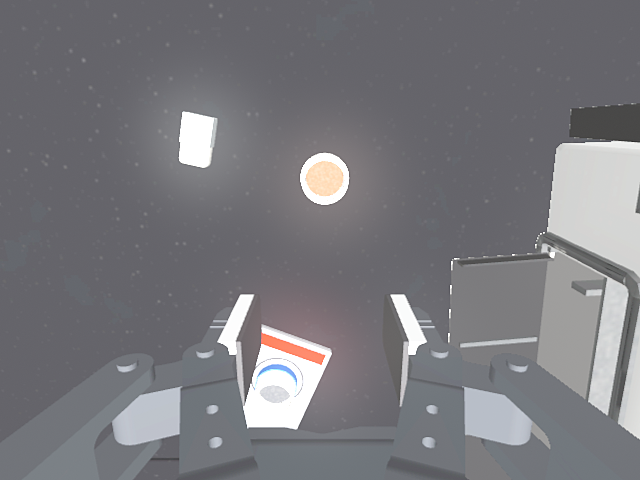

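```bash
python3 - <<'E'
from chk import *
c,o=pickle.load(open("w13.pkl","rb"))
print(bright(c,o,325,179,35,.024,205))
cv2.imwrite("pics/z13.png",cv2.resize(c["frame"][139:219,285:365,::-1],None,fx=5,fy=5))
E
python3 go.py .633 .2445 .0213 0
```

```text
((324.284423828125, 178.32728576660156), (48.31406784057617, 51.169830322265625), 176.35614013671875)
[0.63362287 0.24748377 0.024     ]
t 13.1 pos [0.6325 0.2092 0.1592] rot [-1.7982e+02 -4.0000e-02 -6.0000e-02] F [-0.2  0.2  0.2] op 0.0471 | shift [ 0.02 -1.39  5.52] turn -0.01
```

View pics/z13.png

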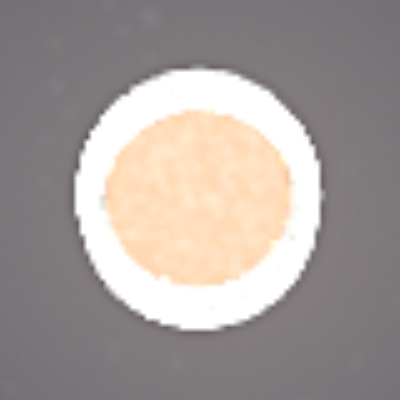

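Request:
arm_command --increments '[[[0.04,-1.5,1.2],0],[[0.04,-1.5,2.8],0],[[0.04,-1.5,4.2],0],[[0.04,-1.5,5.0],0],[[0.04,-1.5,5.1],0]]'

```text
time: 13.6
ee_pos: [0.6317, 0.2452, 0.0284]
tcp_rot: [-179.9, 0.3, -0.2]
wrist_force: [-0.1, -0.0, 0.9]
opening: 0.0468
```

```bash
python3 go.py .6336 .2466 .0215 0
```

```text
t 13.6 pos [0.6317 0.2452 0.0284] rot [-1.7994e+02  2.6000e-01 -1.5000e-01] F [-0.1 -0.   0.9] op 0.0468 | shift [ 0.08 -0.06  0.27] turn -0.03
```

Request:
arm_command --increments '[[[0.08,-0.06,0.2],0],[[0.08,-0.06,0.27],0],[[0.08,-0.06,0.27],0]]'

```text
time: 13.9
ee_pos: [0.6342, 0.2466, 0.0226]
tcp_rot: [-179.9, 0.2, -0.2]
wrist_force: [-0.1, 0.5, 0.4]
opening: 0.0472
```

```bash
python3 go.py .6336 .2466 .0215 0;python3 snap.py w14
```

```text
t 13.9 pos [0.6342 0.2466 0.0226] rot [-179.92    0.19   -0.18] F [-0.1  0.5  0.4] op 0.0472 | shift [-0.02 -0.    0.04] turn -0.03
[0.63417119 0.24655039 0.0225604 ] [-1.79915461e+02  1.90726065e-01 -1.77354766e-01] 0.047171187544774555
```

View pics/w14.png

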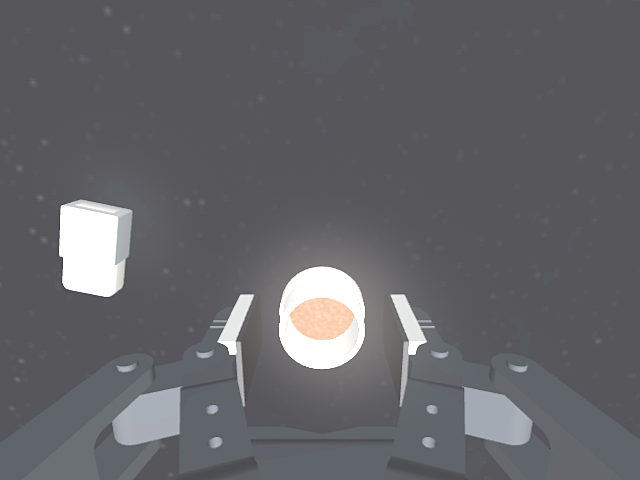

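Request:
arm_command --increments '[[[0,0,0],0],[[0,0,0],0],[[0,0,0],0],[[0,0,0],0],[[0,0,0],0]]' --claw 1 --force 25

```text
time: 14.45
ee_pos: [0.6348, 0.2468, 0.0239]
tcp_rot: [-179.9, 0.1, -0.2]
wrist_force: [-0.9, -0.2, 5.0]
opening: 0.0304
```

```bash
python3 go.py .5653 .0077 .09 0
```

```text
t 14.45 pos [0.6348 0.2468 0.0239] rot [-1.7988e+02  8.0000e-02 -1.7000e-01] F [-0.9 -0.2  5. ] op 0.0304 | shift [-2.75  9.57 -2.66] turn -0.03
```

Request:
arm_command --increments '[[[0,0,-1.5],0],[[0,0,-3],0],[[0,0,-3.6],0],[[-0.5,1.8,-3.6],0],[[-1.0,3.6,-3.6],0]]'

```text
time: 14.95
ee_pos: [0.6094, 0.1567, 0.1135]
tcp_rot: [-179.9, 0.1, -0.0]
wrist_force: [0.7, 0.1, 0.2]
opening: 0.03
```

```bash
python3 go.py .5653 .0077 .11 0
```

```text
t 14.95 pos [0.6094 0.1567 0.1135] rot [-1.7988e+02  5.0000e-02 -4.0000e-02] F [0.7 0.1 0.2] op 0.03 | shift [-1.76  5.96  0.13] turn -0.01
```

Request:
arm_command --increments '[[[-0.6,2,0.1],0],[[-1.1,3.8,0.1],0],[[-1.5,5.2,0.1],0],[[-1.76,5.96,0.1],0],[[-1.76,5.96,0.1],0]]'

```text
time: 15.45
ee_pos: [0.5645, 0.0055, 0.1105]
tcp_rot: [-179.9, 0.1, -0.2]
wrist_force: [-0.2, 0.1, 0.9]
opening: 0.0304
```

```bash
python3 go.py .5653 .0077 .045 0;python3 snap.py w15
```

```text
t 15.45 pos [0.5645 0.0055 0.1105] rot [-1.799e+02  8.000e-02 -2.000e-01] F [-0.2  0.1  0.9] op 0.0304 | shift [ 0.03 -0.08  2.62] turn -0.03
[0.56454289 0.00549937 0.11049052] [-1.79899280e+02  7.63868770e-02 -2.03967528e-01] 0.030407319822989158
```

View pics/w15.png

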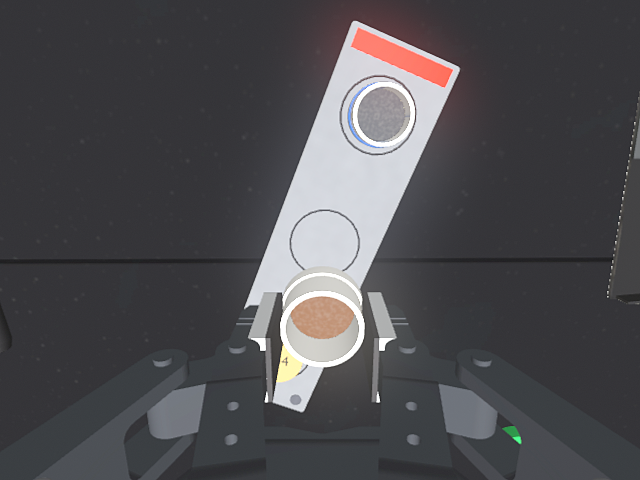

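Request:
arm_command --increments '[[[0.03,-0.09,1.0],0],[[0.03,-0.09,2.0],0],[[0.03,-0.09,2.5],0],[[0.03,-0.09,2.6],0],[[0.03,-0.09,2.6],0]]'

```text
time: 16.0
ee_pos: [0.5659, 0.0098, 0.0456]
tcp_rot: [-179.9, 0.1, -0.1]
wrist_force: [-0.2, -0.5, 0.5]
opening: 0.0306
```

```bash
python3 go.py .5653 .0077 .0319 0
```

```text
t 16.0 pos [0.5659 0.0098 0.0456] rot [-1.7987e+02  8.0000e-02 -1.1000e-01] F [-0.2 -0.5  0.5] op 0.0306 | shift [-0.02  0.08  0.55] turn -0.02
```

Request:
arm_command --increments '[[[-0.02,0.08,0.2],0],[[-0.02,0.08,0.3],0],[[-0.02,0.08,0.4],0],[[-0.02,0.08,0.5],0],[[-0.02,0.08,0.5],0]]'

```text
time: 16.5
ee_pos: [0.5652, 0.0077, 0.0328]
tcp_rot: [-179.9, 0.1, -0.1]
wrist_force: [-0.0, 0.4, -0.2]
opening: 0.0302
```

```bash
python3 go.py .5653 .0077 .0319 0
```

```text
t 16.5 pos [0.5652 0.0077 0.0328] rot [-1.7987e+02  9.0000e-02 -1.2000e-01] F [-0.   0.4 -0.2] op 0.0302 | shift [0.   0.   0.04] turn -0.02
```

Request:
arm_command --increments '[[[0,0,0.03],0],[[0,0,0.05],0],[[0,0,0.05],0]]'

```text
time: 16.8
ee_pos: [0.5653, 0.0078, 0.0319]
tcp_rot: [-179.9, 0.1, -0.1]
wrist_force: [-1.1, 0.1, 2.9]
opening: 0.0307
```

```bash
python3 go.py .5653 .0077 .0319 0
```

```text
t 16.8 pos [0.5653 0.0078 0.0319] rot [-1.7987e+02  8.0000e-02 -1.2000e-01] F [-1.1  0.1  2.9] op 0.0307 | shift [0. 0. 0.] turn -0.02
```

Contact. Release and rise.

Request:
arm_command --increments '[[[0,0,0],0],[[0,0,0],0],[[0,0,0],0]]' --claw -0.1

```text
time: 17.1
ee_pos: [0.5653, 0.0077, 0.0318]
tcp_rot: [-179.9, 0.1, -0.1]
wrist_force: [-0.0, -0.1, -0.2]
opening: 0.047
```

Request:
arm_command --increments '[[[0,0,-1.2],0],[[0,0,-3],0],[[0,0,-4.5],0],[[0,2,-5.5],0],[[0,2,-5.5],0]]'

```text
time: 17.6
ee_pos: [0.5666, -0.0452, 0.1729]
tcp_rot: [-179.9, -0.2, -0.2]
wrist_force: [-0.2, 0.1, 0.2]
opening: 0.0471
```

```bash
python3 snap.py w16; python3 go.py .66 -.26 .16 0
python3 - <<'E'
from chk import *
c,o=pickle.load(open("w16.pkl","rb"))
cv2.imwrite("pics/z16.png",cv2.resize(c["frame"][0:300,200:480,::-1],None,fx=2,fy=2))
E
```

```text
[ 0.56659712 -0.04521997  0.17285217] [-179.94732606   -0.21964105   -0.20658227] 0.04707347965979144
t 17.65 pos [ 0.5662 -0.0447  0.1713] rot [-1.7991e+02 -1.1000e-01 -2.5000e-01] F [ 0.  -0.4 -0.2] op 0.0468 | shift [3.79 8.6  0.45] turn -0.04
```

View pics/z16.png

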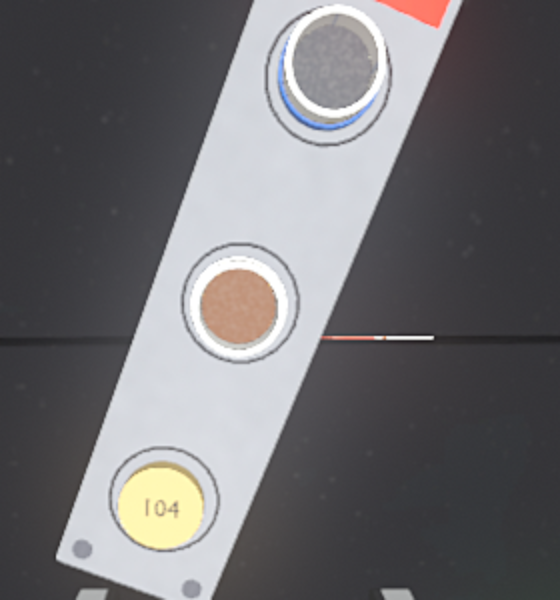

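```bash
python3 - <<'E'
from chk import *
c,o=pickle.load(open("w16.pkl","rb"))
print(ringfit(c,o,320,151,27.5,32,.008)); print(bright(c,o,319,152,26,.032,240))
E
```

```text
((319.59735107421875, 150.95628356933594), (57.8931770324707, 59.12175750732422), 179.97862243652344) 380
[0.56545947 0.00766839 0.008     ]
((318.9300231933594, 152.72714233398438), (47.69197463989258, 49.31575012207031), 175.38543701171875)
[0.56504972 0.00800159 0.032     ]
```

Request:
arm_command --increments '[[[3.8,8.8,0.4],0],[[3.8,8.8,0.4],0],[[3.8,8.8,0.4],0],[[3.8,8.8,0.4],0],[[3.8,8.8,0.4],0]]'

```text
time: 18.15
ee_pos: [0.6606, -0.2667, 0.1592]
tcp_rot: [-179.9, -0.0, -0.3]
wrist_force: [0.5, 0.7, 0.6]
opening: 0.0472
```

Request:
arm_command --increments '[[[0,0,0],0],[[0,0,0],0]]'

```text
time: 18.35
ee_pos: [0.6603, -0.2669, 0.1564]
tcp_rot: [-179.8, 0.2, -0.4]
wrist_force: [-0.2, 1.0, 0.2]
opening: 0.0471
```

```bash
python3 snap.py w17; python3 go.py .66 -.23 .05 0
```

```text
[ 0.66030597 -0.26685175  0.15642079] [-1.79766046e+02  1.76977423e-01 -3.60620211e-01] 0.04707890814258855
t 18.4 pos [ 0.6603 -0.2659  0.1575] rot [-1.7979e+02  1.2000e-01 -2.9000e-01] F [-0.1  0.4 -0.4] op 0.0469 | shift [-0.01 -1.42  4.31] turn -0.05
```

View pics/w17.png

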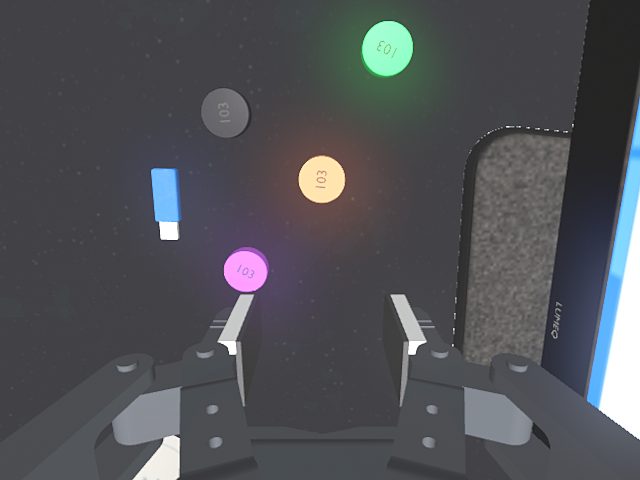

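```bash
python3 - <<'E'
from chk import *
c,o=pickle.load(open("w17.pkl","rb"))
print(bright(c,o,322,179,32,.011,150))
for u,v in((575,100),(560,330),(600,250),(540,300),(475,250)):
    r=float(c["range_z"][v,u]);
    d=ray(c,(u,v),0.,o);cam=ray(c,(u,v),o["ee_pos"][2]-.0001,o) 
    # 3D from range
    K=c["K"];X=np.linalg.inv(K)@[u,v,1]*r
    R=Ro.from_euler("xyz",o["tcp_rot"],degrees=True).as_matrix();p=o["ee_pos"]+R@(c["hand_eye"][:3,:3]@X+c["hand_eye"][:3,3]);print(u,v,r,p.round(3))
E
cat > /dev/null
```

```text
((321.44610595703125, 179.09898376464844), (45.72600173950195, 46.24832534790039), 5.873254776000977)
[ 0.65945687 -0.23124878  0.011     ]
575 100 0.2718471586704254 [ 0.832 -0.18  -0.   ]
560 330 0.2535998821258545 [ 0.81  -0.321  0.059]
600 250 0.2150944620370865 [ 0.809 -0.261  0.082]
540 300 0.29773759841918945 [ 0.821 -0.322  0.013]
475 250 0.28886690735816956 [ 0.77  -0.283  0.012]
```

Request:
arm_command --increments '[[[-0.03,-1.39,1.2],0],[[-0.03,-1.39,2.8],0],[[-0.03,-1.39,4.2],0],[[-0.03,-1.39,5.0],0],[[-0.03,-1.39,5.2],0]]'

```text
time: 18.9
ee_pos: [0.6578, -0.2282, 0.0252]
tcp_rot: [-179.7, 0.3, -0.2]
wrist_force: [0.6, 0.5, -0.4]
opening: 0.0468
```

```bash
python3 go.py .6595 -.2312 .0134 0
```

```text
t 18.9 pos [ 0.6578 -0.2282  0.0252] rot [-179.7     0.33   -0.18] F [ 0.6  0.5 -0.4] op 0.0468 | shift [0.07 0.12 0.47] turn -0.03
```

Request:
arm_command --increments '[[[0.07,0.12,0.2],0],[[0.07,0.12,0.4],0],[[0.07,0.12,0.47],0],[[0.07,0.12,0.47],0]]'

```text
time: 19.3
ee_pos: [0.6598, -0.2312, 0.014]
tcp_rot: [-179.7, 0.3, -0.2]
wrist_force: [0.1, -0.7, 0.1]
opening: 0.0467
```

```bash
python3 go.py .6595 -.2312 .0134 0; python3 snap.py w18
```

```text
t 19.3 pos [ 0.6598 -0.2312  0.014 ] rot [-179.71    0.29   -0.18] F [ 0.1 -0.7  0.1] op 0.0467 | shift [-0.01  0.    0.02] turn -0.03
[ 0.65975967 -0.23117541  0.0139981 ] [-179.71324803    0.28553346   -0.18481576] 0.04673803878436173
```

View pics/w18.png

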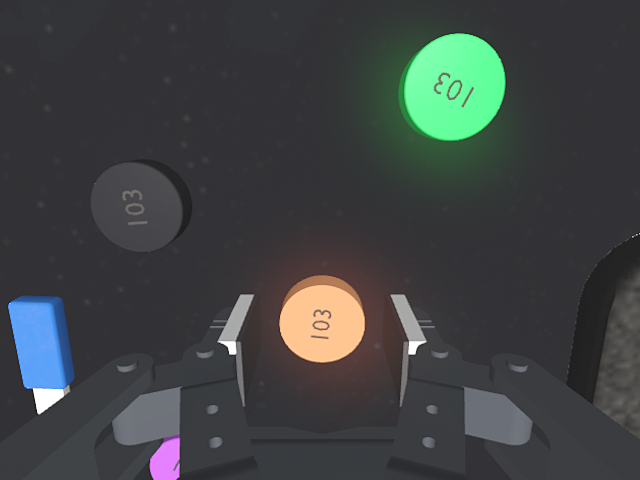

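Copper centred between the pads; purple at (170,455) is clear of the finger. Close.

Request:
arm_command --increments '[[[0,0,0.02],0],[[0,0,0.02],0],[[0,0,0.02],0],[[0,0,0.02],0],[[0,0,0.02],0]]' --claw 1 --force 35

```text
time: 19.85
ee_pos: [0.6602, -0.2315, 0.0145]
tcp_rot: [-179.7, 0.2, -0.2]
wrist_force: [-0.7, -0.7, 5.8]
opening: 0.0303
```

```bash
python3 go.py .5652 .0078 .1 0
```

```text
t 19.85 pos [ 0.6602 -0.2315  0.0145] rot [-179.75    0.2    -0.19] F [-0.7 -0.7  5.8] op 0.0303 | shift [-3.84 -9.57 -3.36] turn -0.03
```

Request:
arm_command --increments '[[[0,0,-1.5],0],[[0,0,-3.0],0],[[0,0,-4.0],0],[[-0.7,-1.8,-4.0],0],[[-1.4,-3.6,-4.0],0]]'

```text
time: 20.35
ee_pos: [0.6259, -0.1419, 0.1153]
tcp_rot: [-179.8, 0.1, -0.3]
wrist_force: [-0.0, 1.7, 0.1]
opening: 0.0296
```

```bash
python3 go.py .5652 .0078 .11 0
```

```text
t 20.35 pos [ 0.6259 -0.1419  0.1153] rot [-1.7976e+02  1.4000e-01 -3.2000e-01] F [-0.   1.7  0.1] op 0.0296 | shift [-2.46 -5.97  0.24] turn -0.05
```

Request:
arm_command --increments '[[[-0.7,-1.8,0.2],0],[[-1.4,-3.5,0.2],0],[[-2.0,-4.9,0.2],0],[[-2.44,-5.95,0.2],0],[[-2.44,-5.95,0.2],0]]'

```text
time: 20.85
ee_pos: [0.5645, 0.0101, 0.1112]
tcp_rot: [-179.7, 0.2, -0.1]
wrist_force: [-0.2, -0.1, -0.4]
opening: 0.0299
```

```bash
python3 go.py .5652 .0074 .058 0;python3 snap.py w19
```

```text
t 20.85 pos [0.5645 0.0101 0.1112] rot [-1.7972e+02  1.6000e-01 -1.3000e-01] F [-0.2 -0.1 -0.4] op 0.0299 | shift [0.04 0.12 2.13] turn -0.02
[0.56445763 0.01009976 0.11118139] [-1.79722578e+02  1.64111583e-01 -1.31727432e-01] 0.029905713636562827
```

View pics/w19.png

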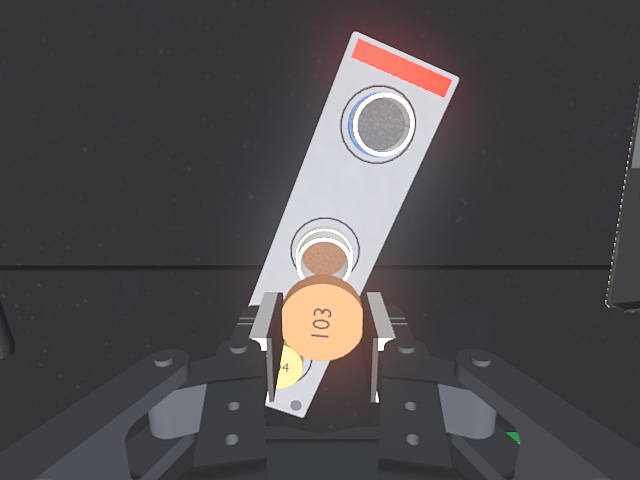

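Request:
arm_command --increments '[[[0.03,0.11,0.8],0],[[0.03,0.11,1.5],0],[[0.03,0.11,2.0],0],[[0.03,0.11,2.1],0],[[0.03,0.11,2.1],0]]'

```text
time: 21.4
ee_pos: [0.5658, 0.0056, 0.0584]
tcp_rot: [-179.8, 0.2, -0.2]
wrist_force: [0.7, -0.0, -0.3]
opening: 0.0294
```

```bash
python3 go.py .5652 .0073 .0475 0
```

```text
t 21.4 pos [0.5658 0.0056 0.0584] rot [-179.76    0.18   -0.21] F [ 0.7 -0.  -0.3] op 0.0294 | shift [-0.02 -0.06  0.44] turn -0.04
```

Request:
arm_command --increments '[[[-0.02,-0.06,0.1],0],[[-0.02,-0.06,0.2],0],[[-0.02,-0.06,0.3],0],[[-0.02,-0.06,0.4],0],[[-0.02,-0.06,0.4],0]]'

```text
time: 21.9
ee_pos: [0.5651, 0.0072, 0.0481]
tcp_rot: [-179.8, 0.2, -0.2]
wrist_force: [-0.4, -0.1, -0.2]
opening: 0.0297
```

```bash
python3 go.py .5652 .0073 .0466 0;python3 snap.py w20
```

```text
t 21.9 pos [0.5651 0.0072 0.0481] rot [-179.76    0.2    -0.21] F [-0.4 -0.1 -0.2] op 0.0297 | shift [ 0.   -0.    0.06] turn -0.03
[0.5651139  0.00718285 0.0480919 ] [-179.76332037    0.20001033   -0.20962881] 0.02969393950000841
```

View pics/w20.png

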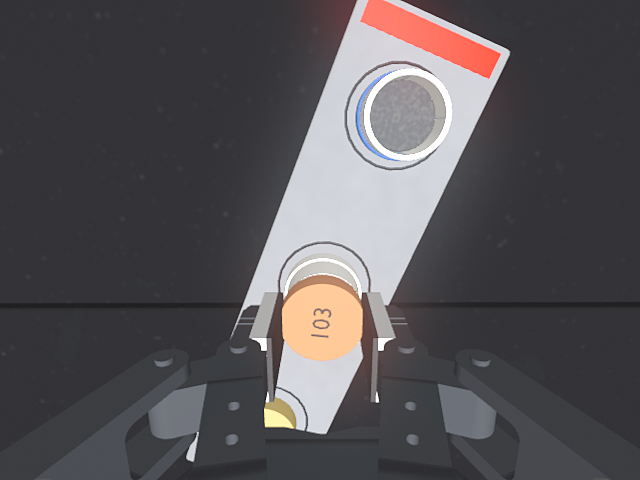

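Request:
arm_command --increments '[[[0,0,0.02],0],[[0,0,0.04],0],[[0,0,0.06],0],[[0,0,0.06],0]]'

```text
time: 22.35
ee_pos: [0.5652, 0.0072, 0.0467]
tcp_rot: [-179.8, 0.2, -0.2]
wrist_force: [-0.3, 0.0, -0.8]
opening: 0.0298
```

```bash
python3 go.py .5652 .0073 .0464 0;python3 snap.py w21; python3 -c "
from h import *
c,o=pickle.load(open('w21.pkl','rb'));cv2.imwrite('pics/z21.png',cv2.resize(c['frame'][230:380,240:400,::-1],None,fx=4,fy=4))"
```

```text
t 22.35 pos [0.5652 0.0072 0.0467] rot [-179.76    0.19   -0.21] F [-0.3  0.  -0.8] op 0.0298 | shift [ 0.   -0.    0.01] turn -0.03
[0.56515715 0.00722863 0.04674905] [-179.76083042    0.19193209   -0.20871503] 0.029788835323784527
```

View pics/z21.png

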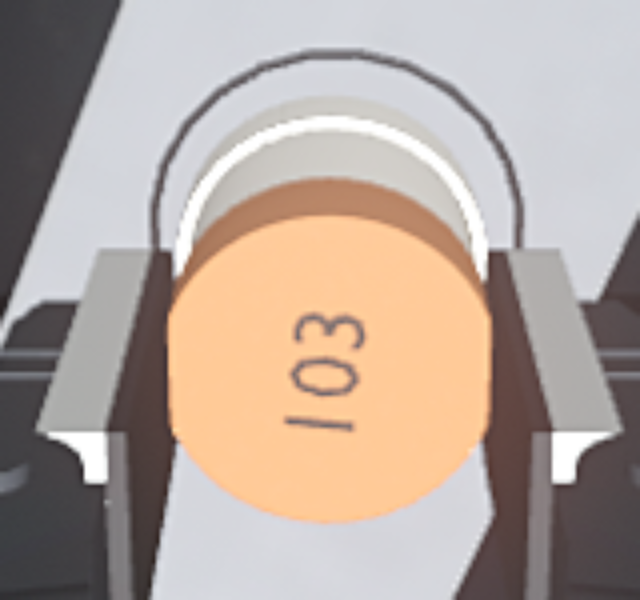

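No rim shows between disc and cup wall, so it is well aligned. Lower until contact.

Request:
arm_command --increments '[[[0,0,0.02],0],[[0,0,0.03],0],[[0,0,0.03],0]]'

```text
time: 22.7
ee_pos: [0.5653, 0.0072, 0.0465]
tcp_rot: [-179.8, 0.2, -0.2]
wrist_force: [-2.0, 0.7, 3.5]
opening: 0.0299
```

Contact (3.5 N). Release and rise straight up.

Request:
arm_command --increments '[[[0,0,0],0],[[0,0,0],0],[[0,0,0],0],[[0,0,0],0]]' --claw -0.1

```text
time: 23.1
ee_pos: [0.5652, 0.0072, 0.0463]
tcp_rot: [-179.8, 0.2, -0.2]
wrist_force: [0.1, -0.1, 0.3]
opening: 0.0469
```

Request:
arm_command --increments '[[[0,0,-0.8],0],[[0,0,-2],0],[[0,0,-4],0],[[0,1.5,-5.2],0],[[0,1.5,-5.2],0]]'

```text
time: 23.6
ee_pos: [0.5672, -0.0333, 0.1811]
tcp_rot: [-179.8, -0.2, -0.3]
wrist_force: [-0.5, -0.0, -1.3]
opening: 0.047
```

```bash
python3 snap.py w22; python3 - <<'E'
from chk import *
c,o=pickle.load(open("w22.pkl","rb"))
cv2.imwrite("pics/z22.png",cv2.resize(c["frame"][0:320,200:480,::-1],None,fx=1.8,fy=1.8))
h=cv2.cvtColor(c["frame"],cv2.COLOR_RGB2HSV);m=((h[...,2]>160)&(h[...,0]<20)&(h[...,1]>60)).astype(np.uint8);m[:90]=0
cs=max(cv2.findContours(m,0,1)[0],key=cv2.contourArea);el=cv2.fitEllipse(cs);print(el,ray(c,el[0],.043,o))
E
```

```text
[ 0.56720512 -0.03334929  0.18113574] [-179.83754964   -0.24013098   -0.31514529] 0.04697504355552505
((317.573974609375, 172.54855346679688), (46.61603546142578, 47.37648010253906), 165.38763427734375) [0.5648078  0.00737645 0.043     ]
```

View pics/z22.png

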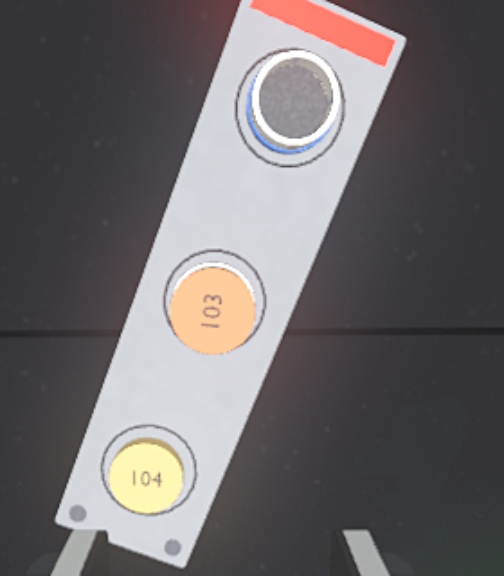

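Copper is within about 0.7 mm of the cup and mark. One last look from the fixed cameras, with the arm moved clear.

Request:
arm_command --increments '[[[-2,8,-1],0],[[-4,8,-1],0],[[-4,8,-1],0],[[-4,8,-1],0],[[-4,8,-1],0]]'

```text
time: 24.15
ee_pos: [0.4635, -0.2334, 0.2015]
tcp_rot: [-179.8, 0.0, -0.4]
wrist_force: [0.5, 0.3, 0.9]
opening: 0.0471
```

Request:
arm_command --increments '[[[0,0,0],0],[[0,0,0],0],[[0,0,0],0]]'

```text
time: 24.45
ee_pos: [0.4636, -0.2325, 0.2005]
tcp_rot: [-179.7, 0.1, -0.4]
wrist_force: [-0.1, 0.3, 0.2]
opening: 0.0471
```

```bash
python3 snap.py s1 side; python3 snap.py t1 top; python3 -c "
from h import *
s=pickle.load(open('s1.pkl','rb'))[0];t=pickle.load(open('t1.pkl','rb'))[0]
a=cv2.resize(s['frame'][180:380,250:450,::-1],(400,400),interpolation=2);b=cv2.resize(t['frame'][180:330,190:490,::-1],(800,400))[:,:400*2]
cv2.imwrite('pics/f1.png',a);cv2.imwrite('pics/f2.png',b)"
```

```text
[ 0.46364798 -0.23246708  0.20052654] [-1.79707129e+02  9.98301915e-02 -3.77035406e-01] 0.04714034728791412
[ 0.4638259  -0.2323403   0.20068415] [-1.79716751e+02  8.93921638e-02 -3.46459521e-01] 0.04714527995014957
```

View pics/f1.png

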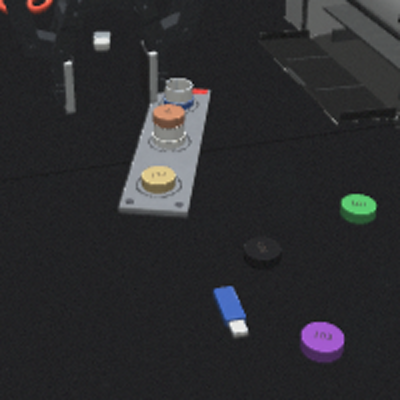

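View pics/f2.png

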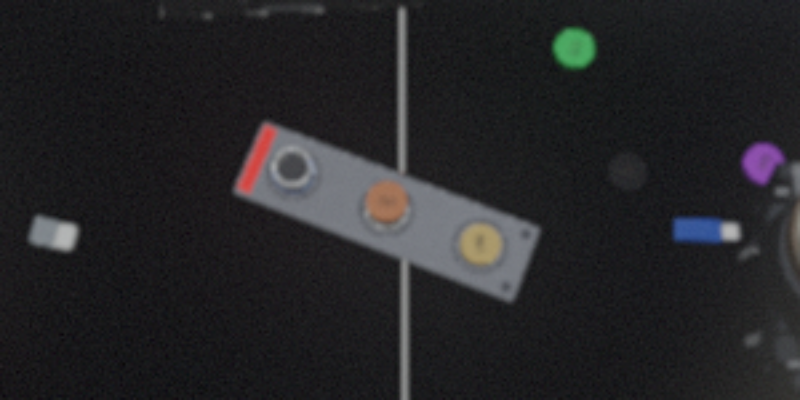

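Side and top views show the row in place, with copper flat on the white cup and the bystanders unmoved. Handing in.

```bash
python3 -c "
from workcell import *
print(job_done())"
```

```text
the job is handed in; nothing more can be done
None
```

The measuring row is set up and handed in at about 24.5 s, well inside the 93 s limit. I worked in the order given: blue-based cup at the red end, brass disc at the other end, white cup in the middle, then the copper disc on top of the white cup.

The wrist-camera checks after each release put the pieces this far from centre:

| Piece | Offset from its target |
|---|---|
| Blue-based cup | about 0.2 mm from its ring mark |
| Brass disc | about 0.3 mm from its ring mark |
| White cup | about 0.5 mm from its ring mark |
| Copper disc | about 0.7 mm from the ring mark and the white cup's centre |

The final side and top views show the copper disc lying flat. The USB stick, the eraser and the look-alike discs show no visible movement, and the arm stands clear. Wrist force read 8 N at most. No check failed. The first top and side measurements of the cups disagreed by about 13 mm in y, so I placed everything by the wrist camera instead.

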